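# Make up a heel kit and a stitching kit

## Task

Make up two shoe-repair kits from the stock lying loose on the front half of the bench (the spools and small block round the press stay there). Heel kit: in the tray with two rectangular pockets, put the leather heel block in the nearly square pocket and the cork sanding block in the long one. Stitching kit: in the tray with three pockets, put the cream cutting block in the rectangular pocket, the brown thread spool upright in the middle round pocket and the round wax cake in the round pocket at the end; everything must sit flat on its pocket floor.

Things in the scene. Friction and masses are not known exactly. Their poses are not given: they have to be found in the camera images.
- lever_press: Dark green hand press at the back of the bench, fixed, not part of the job. Its lever slants up towards the robot and ends in a red ball, 38 mm across, 155 mm in front of this origin (its -x) and 413 mm above the bench, over the leather apron: keep the arm clear of it.
- heel_mid (a point): Heel block: stack of dark and tan leather with a black top, roughly square with two corners cut off, 62 mm (x) by 66 mm (y), 24 mm high, 50 g, lying flat. Loose. This point is its centre, half-way up; z up. 
- cork_mid (a point): Cork sanding block: plain tan oblong block (not the small one beside the press), 56 mm (x) by 86 mm (y), 34 mm high, 40 g, lying flat. Loose. This point is its centre, half-way up; z up. 
- spool_mid (a point): Spool of brown thread with wooden ends (not the black or grey one behind, right of the press), standing upright: 44 mm across its two round end discs (each about 10 mm thick), waist 24 mm across, 60 mm high, 50 g. Loose. This point is its centre, half-way up; z up. 
- wax_mid (a point): Cake of wax: low dark round disc 48 mm across, 18 mm high, 60 g, lying flat. Loose. This point is its centre, half-way up; z up. 
- cutting_block_mid (a point): Plastic cutting block: small plain cream block with rounded edges, 50 mm (x) by 55 mm (y), 22 mm high, 50 g, lying flat. Loose. This point is its centre, half-way up; z up. 
- heel_tray: Fixed plywood tray 92 (x) by 222 (y) by 12 mm, origin under its centre, z up. Grey-lined pockets 7 mm deep (floor 5 mm above the bench), in a row along y at x = 0: nearly square heel pocket, 78 mm (x) by 82 mm (y), centre at y = -54 mm; long pocket for the cork block, 72 mm (x) by 102 mm (y), centre at y = +44 mm.
- stitch_tray: Fixed plywood tray 92 (x) by 222 (y) by 12 mm, origin under its centre, z up. Grey-lined pockets 7 mm deep (floor 5 mm above the bench), in a row along y at x = 0: rectangular, 66 mm (x) by 71 mm (y), centre at y = -69 mm, for the cutting block; round, 60 mm across, at y = +2.5 mm, for the spool; round, 66 mm across, at y = +71.5 mm, for the wax.
Mind the look-alikes: they are no part of the job. Leave any purple look-alike of the part that bears spool_mid alone.

How it is judged:
At the end, for the whole second after the job is handed in: Each of the five things is released and at rest in its own pocket: centre within 12 mm of the pocket's centre along each side of the tray, flat on the pocket's floor (height within 4 mm), right way up and not tilted by more than 0.12 rad (x of heel_mid in the frame of heel_tray between -0.012 and 0.012 m and y of heel_mid in the frame of heel_tray between -0.066 and -0.042 m and z of heel_mid in the frame of heel_tray between 0.013 and 0.021 m and angle between each of heel_mid, cork_mid, spool_mid, wax_mid, cutting_block_mid's own z axis and vertical below 0.12 rad and linear speed of each of heel, cork, spool, wax, cutting_block below 0.02 m/s and x of cork_mid in the frame of heel_tray between -0.012 and 0.012 m and y of cork_mid in the frame of heel_tray between 0.032 and 0.056 m and z of cork_mid in the frame of heel_tray between 0.018 and 0.026 m and x of spool_mid in the frame of stitch_tray between -0.012 and 0.012 m and y of spool_mid in the frame of stitch_tray between -0.0095 and 0.0145 m and z of spool_mid in the frame of stitch_tray between 0.031 and 0.039 m and x of wax_mid in the frame of stitch_tray between -0.012 and 0.012 m and y of wax_mid in the frame of stitch_tray between 0.0595 and 0.0835 m and z of wax_mid in the frame of stitch_tray between 0.01 and 0.018 m and x of cutting_block_mid in the frame of stitch_tray between -0.012 and 0.012 m and y of cutting_block_mid in the frame of stitch_tray between -0.081 and -0.057 m and z of cutting_block_mid in the frame of stitch_tray between 0.012 and 0.02 m); the robot touches nothing.
It also fails if it takes over 131 s, if anything falls off the work surface, if the arm or the gripper's body presses on something with over 40 N, if the wrist force passes 120 N, or if a joint passes its speed limit or range.

## Robot

A 6-joint arm with a two-finger parallel gripper is mounted at the origin on a cart in front of the work surface, level with it; the furniture and walls round the work are solid. World frame = base frame: x ahead of the robot, y to its left, z up, the work surface at z = 0. Lengths are in m, angles in rad, forces in N, time in s.
With the tool pointing down it reaches from about 0.25 to 0.725 m from the base axis. Payload 9.7 kg.
Tool frame: the origin (TCP) lies at the very end of the fingers, on their centre line; the grasp point (between the pads) lies arm.grip_point_offset behind it (arm.grip_point_offset is the distance from the TCP to the grasp point, in m); z points along the fingers, y is the line along which they close (so a half turn about z gives the same grasp; the last joint's range is limited). The gripper opens to 85 mm and grips with 20 to 120 N. Pads are 22 mm wide; open, the fingers measure 114 mm over their backs; the gripper's body (76 mm by 85 mm) begins 54 mm behind the grasp point. The pads swing forward as they close: fully open they stand 13 mm farther back than shut.
Start: joints at [-1.243, 0.087, 0.176, 1.66, 0, 1.571], TCP at [0.177, -0.521, 0.205] pointing down, gripper open.
Joint ranges: [-3.13, 3.13], [-0.85, 1.81], [-1.15, 1.24], [-2.2, 2.28], [-1.44, 1.52], [-3.14, 3.14]. Speed limits (rad/s): [2.22, 2.22, 2.57, 3.14, 3.14, 3.14].

## Interface

Orientations are given as a rotation vector (axis times angle).
In Python, from workcell import arm gives the robot as it stands.
- The arm moves only by the tool servo_tool, never from a script. Its arguments are lists of equal length, an entry for each row: "claw": the opening, from 0 (shut) to 1 (fully open); "delta_pos": the shift along the tool's x, y, z each as a share of 0.025 m, from -1 to 1, a list of three; "rotation": the turn, a rotation vector about the tool's x, y, z each as a share of 0.15 rad, from -1 to 1, a list of three. A call has exactly 8 rows; each row shifts and turns the commanded pose from where the row before left it, along the tool's axes as they then stand; what a row does not reach is not made up. A row lasts 1/10 s, in which the tool goes at most 50 mm and 8.59 degrees, less where a joint would pass 70% of its speed; a pose out of reach is approached as far as the arm can. A call with a number of a shift or a turn outside -1 to 1 is refused whole. A call with a gripper value outside its range is refused whole. The fingers move at their own pace and stop on an object; the grip force is fixed at half the most. Time passes only in rows, so rows that do not move let the fingers close, or fill a call up. It gives the time, the measured TCP pose, the force, the opening and the grip force at its end, in the units of the state.
- arm.get_obs(): the state, without advancing time (a new reading comes with each control period).
- arm.capture(name): name is "scene" or "top"; returns (picture, depth): 420x560x3 uint8, blue, green, red; 420x560 float32, m along the optical axis (not along the pixel's ray), 0 where there is no reading.
- arm.get_calibration(name): a dict with "camera_matrix" (3x3 intrinsics, pixels), "view" (4x4, takes a point from world to camera coordinates). Camera axes: x right, y up, looking along -z (the intrinsics and any distortion apply to the point x, -y, -z); pixel columns grow to the right and rows downward; lengths in m; the calibration is good to about 2 mm. A picture is of the moment at which its call begins. get_calibration takes no time and is no camera call.
- arm.hand_in(): hands the job in; it is judged then, once.
Trained networks look in the newest picture that a camera, given by its name, has taken for a name from the list of things; names that differ only in an ending like _2 or _b are one class to them, and where a whole thing is asked for, a point or a joint stands for the part that bears it (a point fixed in the world has none). Each returns a list of dicts, best first, with "score" (0 to 1); they miss things now and then, are a little off and sometimes report something else, mostly with a low value. They report only what shows in the picture. A call takes as long as a camera call. They do not tell look-alikes from the thing itself.
- arm.search_frame(camera, query): "position" ([x, y, z] in m, in world coordinates, good to about 4 mm: the middle of the surface that is visible of it).
- arm.landmark_of(camera, query): "position" ([x, y, z] in m, in world coordinates, good to about 4 mm: a listed point, or the origin of a listed thing).
The state is a dict: "clock": time; "qpos": joint angles; "dq": joint speeds; "joint_torque": joint torques, N m; "eef_pos": TCP position; "tcp_rot": TCP orientation; "wrist_force": force on the tool from outside, world axes, zero at the start; "moment": the same for the moment, N m; "finger_gap": finger opening in m; "grasp_force": force on a finger pad.
Only numpy, scipy, OpenCV 4.12 (cv2) and the standard library are available. Lean on these libraries where they do the work, as an engineer would, in place of code of your own. Each camera call takes 0.05 s, during which the arm holds its last target. There are 200 camera calls.

## Working session

There is one attempt and no reset: what is moved stays moved. The work goes in short steps, Python scripts to look and compute and a tool call to move; the robot and the scene stay as the last step left them, time stands still between calls to the robot, and variables do not carry over. Pictures are saved under pics/ and viewed, at most 16 in all, crops included, and the job is handed in when it is done.

Besides the shell and the picture viewer there is one more tool, called in YAML: its name, and indented under it one key for each argument. servo_tool: Moves the arm, as the interface text tells. Its arguments: {"type":"object","properties":{"claw":{"type":"array","items":{"type":"number"}},"delta_pos":{"type":"array","items":{"type":"array","items":{"type":"number","minimum":-1,"maximum":1}}},"rotation":{"type":"array","items":{"type":"array","items":{"type":"number","minimum":-1,"maximum":1}}}},"required":["claw","delta_pos","rotation"]}

```bash
mkdir -p pics; ls; python3 - <<'E'
from workcell import arm
import cv2
print(arm.grip_point_offset, {k:(v.round(3).tolist() if hasattr(v,'round') and not isinstance(v,float) else v) for k,v in arm.get_obs().items()})
for n in ("scene","top"):
    im,d=arm.capture(n); cv2.imwrite(f"pics/{n}0.png",im); c=arm.get_calibration(n); print(n,c)
    for q in ["heel_mid","cork_mid","spool_mid","wax_mid","cutting_block_mid","heel_tray","stitch_tray","lever_press"]:
        print(n,q,[( [round(float(x),3) for x in r["position"]],round(float(r["score"]),2)) for r in arm.landmark_of(n,q)][:4])
E
```

```text
pics
0.0187 {'clock': 0.0, 'qpos': [-1.243, 0.087, 0.175, 1.66, -0.0, 1.571], 'dq': [0.0, 0.0, 0.0, 0.001, 0.0, 0.0], 'joint_torque': [-0.001, -52.039, 46.48, 0.017, -0.0, -0.0], 'eef_pos': [0.177, -0.52, 0.204], 'tcp_rot': [-3.098, -0.512, 0.0], 'wrist_force': [-0.608, 0.192, 0.084], 'moment': [-0.002, 0.001, -0.008], 'grasp_force': 0.0, 'finger_gap': 0.0853913814919969}
scene {'camera_matrix': array([[515.28354868,   0.        , 288.5147616 ],
       [  0.        , 515.28354868, 211.18175381],
       [  0.        ,   0.        ,   1.        ]]), 'view': array([[-0.73258159, -0.68066803,  0.00390504,  0.3729542 ],
       [ 0.46669989, -0.49810169,  0.73081183, -0.34863353],
       [-0.49549514,  0.53720177,  0.68256782, -1.00287239],
       [ 0.        ,  0.        ,  0.        ,  1.        ]])}
scene heel_mid [([0.663, 0.086, 0.01], 0.96)]
scene cork_mid [([0.462, -0.243, 0.014], 0.6)]
scene spool_mid [([0.459, -0.014, 0.03], 0.79), ([0.377, -0.198, 0.028], 0.7), ([0.376, -0.065, 0.03], 0.65)]
scene wax_mid [([0.459, -0.119, 0.011], 0.8)]
scene cutting_block_mid [([0.669, 0.211, 0.
[... 275 characters left out ...]
55422304],
       [  0.        ,   0.        ,   1.        ]]), 'view': array([[ 0.01715547, -0.99956718,  0.02389877, -0.10289439],
       [ 0.99779549,  0.01864784,  0.06369007, -0.59312452],
       [-0.06410817,  0.02275345,  0.99768353, -0.96824383],
       [ 0.        ,  0.        ,  0.        ,  1.        ]])}
top heel_mid [([0.659, 0.087, 0.015], 0.91)]
top cork_mid [([0.462, -0.245, 0.017], 0.67)]
top spool_mid [([0.369, -0.067, 0.03], 0.95), ([0.453, -0.012, 0.029], 0.84), ([0.373, -0.204, 0.028], 0.63)]
top wax_mid [([0.461, -0.118, 0.015], 0.8)]
top cutting_block_mid [([0.668, 0.209, 0.013], 0.92)]
top heel_tray []
top stitch_tray [([0.487, 0.126, 0.001], 0.93)]
top lever_press []
```

View pics/top0.png

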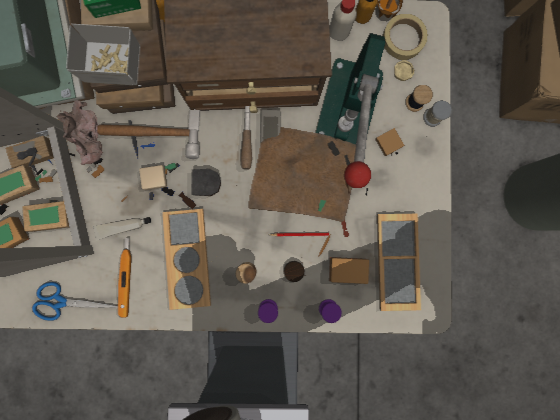

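View pics/scene0.png

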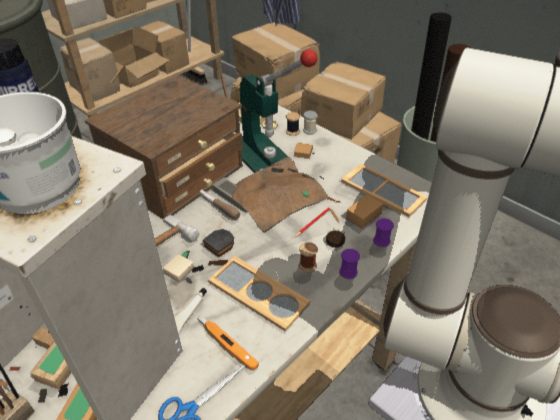

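The top view shows the following:

- **Trays:** heel tray at about (398,260) and stitch tray at about (186,257). Both have the long or round pockets nearest the robot.
- **Stock:** brown spool at (246,273), wax at (293,270), cork at (350,270), heel at (205,182) and cream block at (152,177).
- **Leave alone:** the purple spools at (268,311) and (330,311). The red ball is at (358,175).

Next I'll measure the yaws and centres from top-plane rectified masks.

```bash
cat > h.py <<'E'
import numpy as np, cv2
from scipy.spatial.transform import Rotation as Ro
from workcell import arm
def cloud(n):
    im,d=arm.capture(n); c=arm.get_calibration(n); K=c["camera_matrix"]; V=np.array(c["view"])
    v,u=np.mgrid[:420,:560]
    p=np.stack([(u-K[0,2])/K[0,0]*d,-(v-K[1,2])/K[1,1]*d,-d],-1)
    return im,(p-V[:3,3])@V[:3,:3],d
def rect_on(n,im,z,cx,cy,half,s=1000):
    """metric orthophoto on plane z: +x up, +y left, s px/m"""
    c=arm.get_calibration(n);K=c["camera_matrix"];V=np.array(c["view"])
    w=np.array([[cx+a*half,cy+b*half,z] for a,b in((1,1),(1,-1),(-1,-1),(-1,1))])
    q=w@V[:3,:3].T+V[:3,3]; uv=np.stack([K[0,0]*q[:,0]/-q[:,2]+K[0,2],K[1,1]*-q[:,1]/-q[:,2]+K[1,2]],1)
    N=int(2*half*s); dst=np.float32([[0,0],[N,0],[N,N],[0,N]])
    return cv2.warpPerspective(im,cv2.getPerspectiveTransform(uv.astype(np.float32),dst),(N,N),flags=cv2.INTER_CUBIC)
def state():
    o=arm.get_obs(); R=Ro.from_rotvec(o["tcp_rot"]).as_matrix(); return o,np.array(o["eef_pos"]),R
def go(x,y,z,yaw=None):
    """units: turn about tool z, then shift in tool axes after the turn. yaw=world angle (deg) of closing line"""
    o,p,R=state(); cur=np.degrees(np.arctan2(R[1,1],R[0,1])); t=0
    if yaw is not None: t=-((yaw-cur+90)%180-90)   # tool z down
    R2=R@Ro.from_rotvec([0,0,np.radians(t)]).as_matrix()
    d=R2.T@(np.array([x,y,z])-p)/.025
    print("t%.1f yaw %.1f tilt %.1f turn units %.2f (%.0f deg) q6 %.2f shift units"%(o["clock"],cur,np.degrees(np.arccos(-R[2,2])),np.radians(t)/.15,t,o["qpos"][5]),d.round(2),"gap %.4f f %.1f"%(o["finger_gap"],o["grasp_force"]), "pos",p.round(4))
E
python3 - <<'E'
from h import *
im,P,d=cloud("top"); np.savez("c.npz",im=im,P=P)
items=dict(heel=(.66,.087,.024),cork=(.462,-.244,.034),spool=(.456,-.013,.06),wax=(.46,-.118,.018),cut=(.668,.21,.022))
for k,(x,y,h) in items.items():
    m=(abs(P[...,0]-x)<.065)&(abs(P[...,1]-y)<.065)&(P[...,2]>h*.6)&(P[...,2]<h+.01)&(d>0)
    n,l,st,_=cv2.connectedComponentsWithStats(m.astype(np.uint8)); i=1+st[1:,4].argmax(); q=P[l==i]
    r=cv2.minAreaRect((q[:,:2]*1000).astype(np.float32)); print(k,st[i,4],np.round(r[0],1),np.round(r[1],1),round(r[2],1),"zmed",np.median(q[:,2]).round(4))
for k,(x,y) in dict(heel_tray=(.486,-.364),stitch=(.485,.125)).items():
    o=rect_on("top",im,.012,x,y,.14); cv2.imwrite(f"pics/{k}.png",o)
    hsv=cv2.cvtColor(o,cv2.COLOR_BGR2HSV); m=((hsv[...,1]>70)&(hsv[...,0]<25)).astype(np.uint8)
    m=cv2.morphologyEx(m,cv2.MORPH_OPEN,np.ones((3,3)))
    n,l,st,_=cv2.connectedComponentsWithStats(m); i=1+st[1:,4].argmax(); v,u=np.nonzero(l==i)
    r=cv2.minAreaRect(np.stack([u,v],1).astype(np.float32)); 
    print(k,"centre",x+.14-r[0][1]/1000,y+.14-r[0][0]/1000,np.round(r[1],1),r[2])
red=(im[...,2]>120)&(im[...,1]<60)&(im[...,0]<60)&(P[...,2]>.3)&(P[...,0]<.8); print("ball",np.median(P[red],0),red.sum())
cv2.imwrite("pics/b.png",np.hstack([cv2.imread("pics/heel_tray.png"),cv2.imread("pics/stitch.png")]))
o=[cv2.resize(rect_on("top",im,h,x,y,.06),(260,260)) for k,(x,y,h) in items.items()]; cv2.imwrite("pics/i.png",np.vstack([np.hstack(o[:3]),np.hstack(o[3:]+[o[0]*0])]))
E
```

```text
heel 693 [658.9  85.7] [59.9 66.5] 0.3 zmed 0.0237
cork 945 [ 464.4 -244.1] [85.6 55. ] 88.0 zmed 0.033
spool 322 [457.  -11.7] [42.6 42.5] 18.7 zmed 0.0593
wax 351 [ 459.9 -118.1] [45.6 45.9] 0.7 zmed 0.0172
cut 539 [669.2 208.3] [50.3 55.6] 9.9 zmed 0.0209
heel_tray centre 0.4854869384765625 -0.36104321289062496 [223.1  95.7] 88.36341857910156
stitch centre 0.4847145080566406 0.12601232910156251 [223.   94.6] 83.8408432006836
ball [ 0.61973787 -0.18693529  0.42856969] 277
```

View pics/b.png

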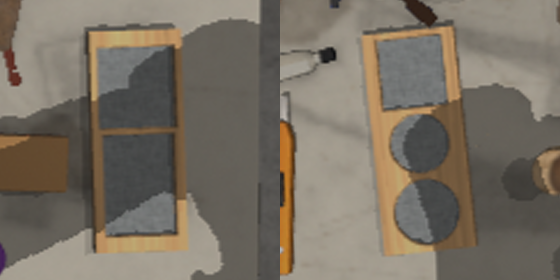

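View pics/i.png

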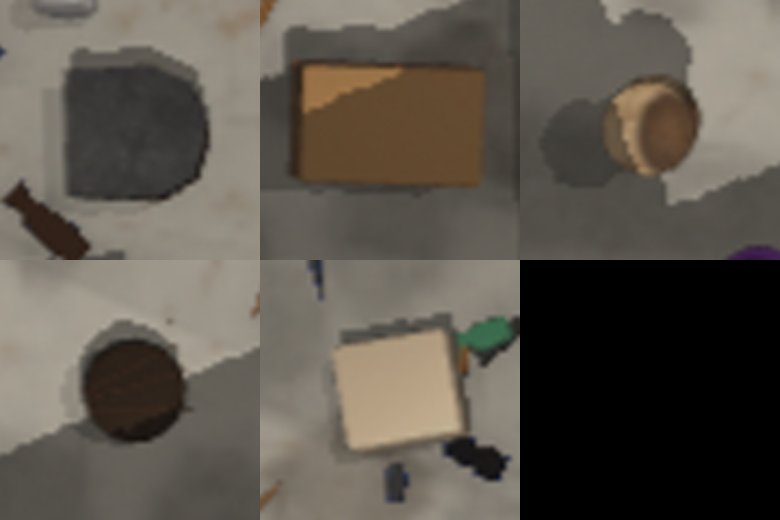

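Heel tray: centre (0.4855,-0.3615), yaw 91.6°. Stitch tray: centre (0.4847,0.1258), yaw 96.2°. The pocket centres in the ortho views agree with these. I'll start with the cork.

```bash
python3 -c "
from h import *
go(.464,-.244,.1,-2)"
```

```text
t0.9 yaw -71.2 tilt 0.0 turn units -8.05 (-69 deg) q6 1.57 shift units [11.46 11.08  4.2 ] gap 0.0851 f 0.0 pos [ 0.1771 -0.5207  0.205 ]
```

servo_tool:
  claw: [1,1,1,1,1,1,1,1]
  delta_pos:
    - [0,0,0.5]
    - [0,0,0.5]
    - [0,0,0.5]
    - [0,0,0.5]
    - [0,0,0.5]
    - [0,0,0.5]
    - [0,0,0.5]
    - [0,0,0.5]
  rotation:
    - [0,0,-1]
    - [0,0,-1]
    - [0,0,-1]
    - [0,0,-1]
    - [0,0,-1]
    - [0,0,-1]
    - [0,0,-1]
    - [0,0,-1]

```text
clock: 1.75
eef_pos: [0.177, -0.5207, 0.1045]
tcp_rot: [2.262, 2.18, 0.0]
wrist_force: [0.9, 0.0, 0.4]
finger_gap: 0.0852
grasp_force: 0.0
```

```bash
python3 -c "
from h import *
go(.464,-.244,.1,-2)"
```

```text
t1.8 yaw -2.1 tilt 0.0 turn units -0.01 (-0 deg) q6 0.36 shift units [11.46 11.08  0.18] gap 0.0852 f 0.0 pos [ 0.177  -0.5207  0.1045]
```

servo_tool:
  claw: [1,1,1,1,1,1,1,1]
  delta_pos:
    - [0.955,0.923,0]
    - [0.955,0.923,0]
    - [0.955,0.923,0]
    - [0.955,0.923,0]
    - [0.955,0.923,0]
    - [0.955,0.923,0]
    - [0.955,0.923,0]
    - [0.955,0.923,0]
  rotation:
    - [0,0,0]
    - [0,0,0]
    - [0,0,0]
    - [0,0,0]
    - [0,0,0]
    - [0,0,0]
    - [0,0,0]
    - [0,0,0]

```text
clock: 2.55
eef_pos: [0.3706, -0.3368, 0.1051]
tcp_rot: [2.268, 2.173, 0.0]
wrist_force: [0.6, -0.5, -0.7]
finger_gap: 0.0853
grasp_force: 0.0
```

servo_tool:
  claw: [1,1,1,1,1,1,1,1]
  delta_pos:
    - [0.955,0.923,0]
    - [0.955,0.923,0]
    - [0.955,0.923,0]
    - [0.955,0.923,0]
    - [0,0,0.9]
    - [0,0,0.9]
    - [0,0,0.9]
    - [0,0,0]
  rotation:
    - [0,0,0]
    - [0,0,0]
    - [0,0,0]
    - [0,0,0]
    - [0,0,0]
    - [0,0,0]
    - [0,0,0]
    - [0,0,0]

```text
clock: 3.35
eef_pos: [0.4644, -0.2454, 0.0346]
tcp_rot: [-2.265, -2.17, 0.002]
wrist_force: [-0.7, -0.5, -0.7]
finger_gap: 0.085
grasp_force: 0.0
```

```bash
python3 -c "
from h import *
go(.464,-.244,.012,-2)
im,P,d=cloud('scene'); cv2.imwrite('pics/s1.png',im[130:330,230:480].repeat(3,0).repeat(3,1))"
```

```text
t3.4 yaw -2.5 tilt 0.3 turn units -0.05 (-0 deg) q6 1.13 shift units [ 0.05 -0.01  0.9 ] gap 0.0850 f 0.0 pos [ 0.4644 -0.2454  0.0346]
```

View pics/s1.png

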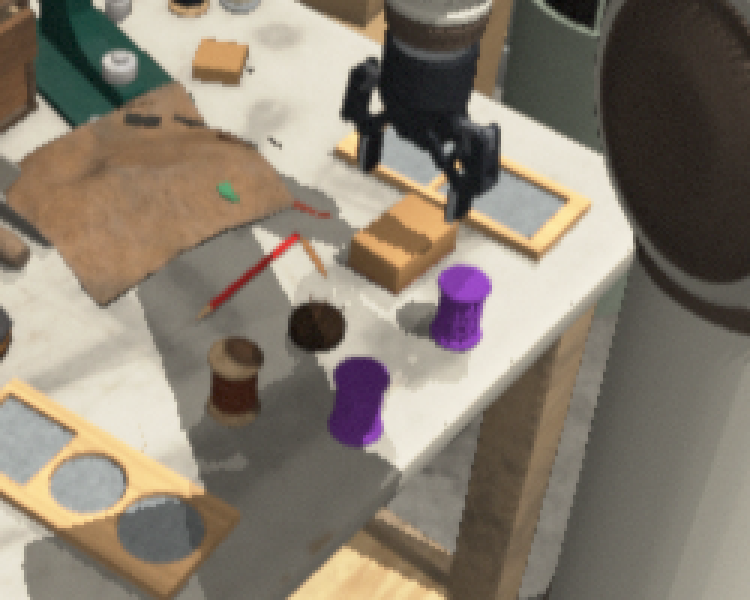

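The crop shows the gripper squarely straddling the cork (crop pixel 405,240), clear of the purple spool (465,310). I'll descend and grip.

servo_tool:
  claw: [1,1,1,0,0,0,0,0]
  delta_pos:
    - [0.05,0,0.45]
    - [0,0,0.45]
    - [0,0,0]
    - [0,0,0]
    - [0,0,0]
    - [0,0,0]
    - [0,0,0]
    - [0,0,0]
  rotation:
    - [0,0,0]
    - [0,0,0]
    - [0,0,0]
    - [0,0,0]
    - [0,0,0]
    - [0,0,0]
    - [0,0,0]
    - [0,0,0]

```text
clock: 4.2
eef_pos: [0.4662, -0.2452, 0.0152]
tcp_rot: [2.268, 2.173, 0.0]
wrist_force: [-0.0, 0.0, -0.2]
finger_gap: 0.0121
grasp_force: 0.0
```

```bash
python3 -c "
from h import *
go(.4415,-.3628,.1,91.6)"
```

```text
t4.2 yaw -2.5 tilt 0.0 turn units 10.00 (86 deg) q6 1.13 shift units [-1.12  4.67 -3.39] gap 0.0121 f 0.0 pos [ 0.4662 -0.2452  0.0152]
```

```bash
python3 -c "
from h import *
im,P,d=cloud('scene'); a=im[150:290,300:460].repeat(3,0).repeat(3,1)
im,P,d=cloud('top'); b=im[200:340,290:440].repeat(2,0).repeat(2,1); cv2.imwrite('pics/s2.png',np.hstack([a[:420],np.pad(b,((0,140),(0,0),(0,0)))]))
go(.464,-.244,.012,-2)"
```

```text
t4.3 yaw -2.5 tilt 0.0 turn units -0.05 (-0 deg) q6 1.13 shift units [ 0.04 -0.09  0.12] gap 0.0004 f 0.0 pos [ 0.4662 -0.2452  0.0151]
```

View pics/s2.png

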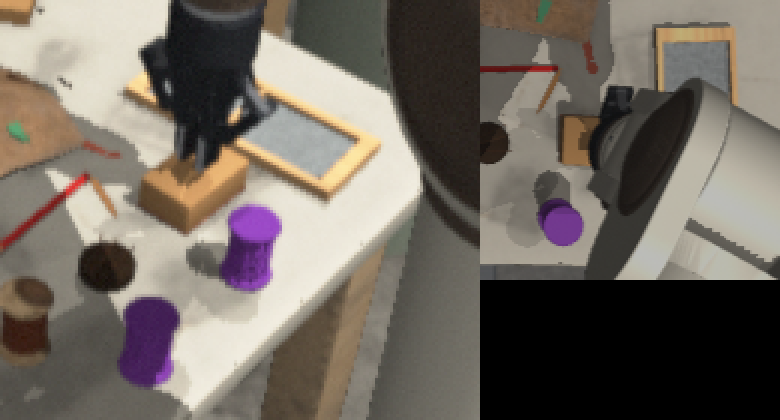

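```bash
python3 -c "
from h import *
im,P,d=cloud('scene')
dark=(im.max(-1)<75)&(d>0)
print('cork z', np.percentile(P[200:226,346:382][...,2],[5,50,95]))
for v in range(186,214,2):
    r=P[v,350:390]; k=dark[v,350:390]; print(v,[ (350+i, r[i].round(3).tolist()) for i in np.nonzero(k)[0][::4]][:4])
"
```

```text
cork z [-0.0026507   0.02885116  0.05784616]
186 [(np.int64(355), [0.493, -0.23, 0.093]), (np.int64(359), [0.486, -0.237, 0.093]), (np.int64(363), [0.471, -0.233, 0.104]), (np.int64(367), [0.456, -0.226, 0.117])]
188 [(np.int64(359), [0.485, -0.237, 0.086]), (np.int64(363), [0.47, -0.232, 0.099]), (np.int64(367), [0.454, -0.225, 0.112]), (np.int64(371), [0.449, -0.236, 0.108])]
190 [(np.int64(360), [0.478, -0.232, 0.087]), (np.int64(364), [0.469, -0.236, 0.09]), (np.int64(368), [0.45, -0.224, 0.108]), (np.int64(373), [0.449, -0.246, 0.096])]
192 [(np.int64(361), [0.473, -0.23, 0.085]), (np.int64(365), [0.463, -0.232, 0.09]), (np.int64(369), [0.452, -0.233, 0.095]), (np.int64(373), [0.444, -0.24, 0.096])]
194 [(np.int64(361), [0.477, -0.238, 0.07]), (np.int64(366), [0.456, -0.228, 0.089]), (np.int64(370), [0.45, -0.237, 0.087]), (np.int64(374), [0.435, -0.23, 0.101])]
196 [(np.int64(361), [0.474, -0.234, 0.068]), (np.int64(368), [0.455, -0.236, 0.078]), (np.int64(372), [0.437, -0.226, 0.095])]
198 [(np.int64(360), [0.477, -0.235, 0.059]), (np.int64(367), [0.458, -0.238, 0.069])]
200 [(np.int64(362), [0.47, -0.234, 0.057]), (np.int64(368), [0.453, -0.236, 0.066])]
202 [(np.int64(362), [0.468, -0.233, 0.051]), (np.int64(368), [0.452, -0.236, 0.06])]
204 [(np.int64(362), [0.468, -0.234, 0.044])]
206 []
208 []
210 []
212 []
```

servo_tool:
  claw: [0,0,0,0,0,0,0,0]
  delta_pos:
    - [0,0,-1]
    - [0,0,-1]
    - [0,0,-1]
    - [0,0,-1]
    - [0,0,0]
    - [0,0,0]
    - [0,0,0]
    - [0,0,0]
  rotation:
    - [0,0,0]
    - [0,0,0]
    - [0,0,0]
    - [0,0,0]
    - [0,0,0]
    - [0,0,0]
    - [0,0,0]
    - [0,0,0]

```text
clock: 5.15
eef_pos: [0.4656, -0.2449, 0.1138]
tcp_rot: [-2.267, -2.172, 0.001]
wrist_force: [-0.9, -0.1, -0.3]
finger_gap: -0.0
grasp_force: 0.0
```

```bash
python3 -c "
from h import *
im,P,d=cloud('scene')
go(.464,-.244,.012,-2)
m=(abs(P[...,0]-.466)<.05)&(abs(P[...,1]+.245)<.05)&(P[...,2]>.05)&(P[...,2]<.3)
q=P[m]; i=q[:,2].argsort(); print(q[i[:60:6]].round(3))
q2=P[(abs(P[...,0]-.466)<.05)&(abs(P[...,1]+.245)<.06)&(P[...,2]<.05)]; print(np.histogram(q2[:,2],bins=np.arange(-.01,.06,.005)))
cv2.imwrite('pics/s3.png',im[100:260,300:460].repeat(3,0).repeat(3,1))
"
```

```text
t5.2 yaw -2.5 tilt 0.1 turn units -0.05 (-0 deg) q6 1.13 shift units [ 0.03 -0.06  4.08] gap -0.0001 f 0.0 pos [ 0.4656 -0.2449  0.114 ]
[[ 0.462 -0.238  0.138]
 [ 0.462 -0.23   0.146]
 [ 0.479 -0.24   0.147]
 [ 0.458 -0.235  0.148]
 [ 0.46  -0.238  0.151]
 [ 0.469 -0.234  0.152]
 [ 0.455 -0.234  0.154]
 [ 0.46  -0.232  0.155]
 [ 0.462 -0.232  0.157]
 [ 0.471 -0.232  0.159]]
(array([ 10, 321, 163,  40,  52,  45,  49,  72, 391,  58,   0,   0,   0]), array([-0.01 , -0.005,  0.   ,  0.005,  0.01 ,  0.015,  0.02 ,  0.025,
        0.03 ,  0.035,  0.04 ,  0.045,  0.05 ,  0.055]))
```

View pics/s3.png

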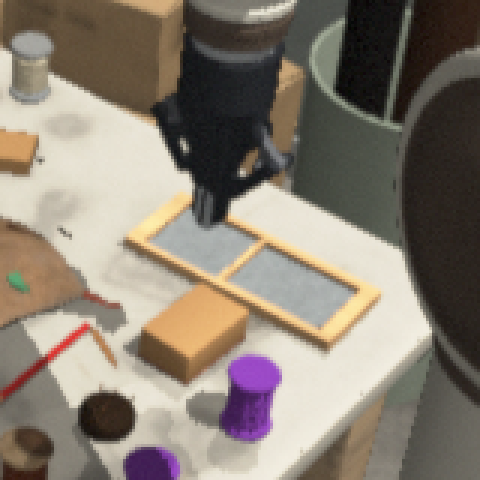

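With the fingers shut, the tips show at z≈0.138 while the TCP reads 0.114. That puts the real tips about 24 mm higher than the reading, so the fingers closed over the cork without touching it. I'll confirm with a light touch on the cork's top.

servo_tool:
  claw: [0,0,0,0,0,0,0,0]
  delta_pos:
    - [0,0,1]
    - [0,0,1]
    - [0,0,1]
    - [0,0,1]
    - [0,0,0]
    - [0,0,0.04]
    - [0,0,0.04]
    - [0,0,0]
  rotation:
    - [0,0,0]
    - [0,0,0]
    - [0,0,0]
    - [0,0,0]
    - [0,0,0]
    - [0,0,0]
    - [0,0,0]
    - [0,0,0]

```text
clock: 6.0
eef_pos: [0.4668, -0.2455, 0.0142]
tcp_rot: [2.267, 2.172, 0.001]
wrist_force: [-0.6, -1.3, 0.9]
finger_gap: -0.0002
grasp_force: 0.0
```

servo_tool:
  claw: [0,0,0,0,0,0,0,0]
  delta_pos:
    - [0,0,0.03]
    - [0,0,0]
    - [0,0,0.03]
    - [0,0,0]
    - [0,0,0]
    - [0,0,0]
    - [0,0,0]
    - [0,0,0]
  rotation:
    - [0,0,0]
    - [0,0,0]
    - [0,0,0]
    - [0,0,0]
    - [0,0,0]
    - [0,0,0]
    - [0,0,0]
    - [0,0,0]

```text
clock: 6.8
eef_pos: [0.4661, -0.2451, 0.0115]
tcp_rot: [2.269, 2.173, 0.0]
wrist_force: [0.5, -0.6, 0.1]
finger_gap: -0.0002
grasp_force: 0.0
```

servo_tool:
  claw: [0,0,0,0,0,0,0,0]
  delta_pos:
    - [0,0,0.03]
    - [0,0,0]
    - [0,0,0.03]
    - [0,0,0]
    - [0,0,0.03]
    - [0,0,0]
    - [0,0,0]
    - [0,0,0]
  rotation:
    - [0,0,0]
    - [0,0,0]
    - [0,0,0]
    - [0,0,0]
    - [0,0,0]
    - [0,0,0]
    - [0,0,0]
    - [0,0,0]

```text
clock: 7.6
eef_pos: [0.4661, -0.2451, 0.0092]
tcp_rot: [2.269, 2.173, 0.0]
wrist_force: [0.2, -0.1, -0.3]
finger_gap: -0.0
grasp_force: 0.0
```

```bash
python3 -c "
from h import *
im,P,d=cloud('scene')
go(.464,-.244,.012,-2)
cv2.imwrite('pics/s4.png',im[150:240,320:420].repeat(6,0).repeat(6,1))
"
```

```text
t7.7 yaw -2.5 tilt 0.0 turn units -0.05 (-0 deg) q6 1.13 shift units [ 0.04 -0.09 -0.11] gap -0.0001 f 0.0 pos [ 0.4661 -0.2451  0.0093]
```

View pics/s4.png

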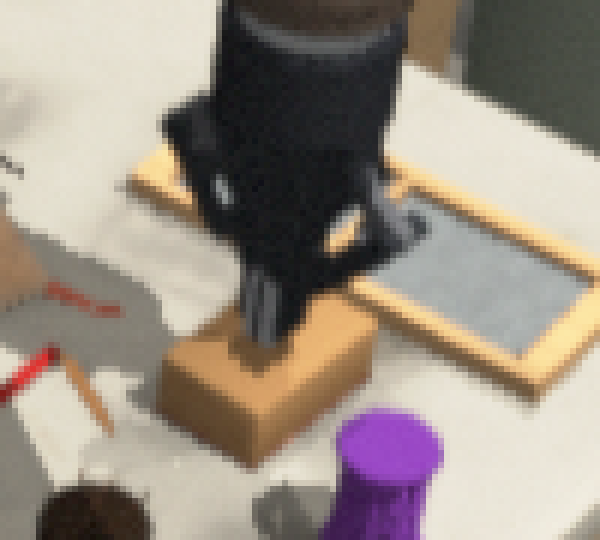

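The crop shows the shut fingertips almost on the middle of the cork's top (265,345), but there is no force yet. I'll go a little further.

servo_tool:
  claw: [0,0,0,0,0,0,0,0]
  delta_pos:
    - [0,0,0.03]
    - [0,0,0]
    - [0,0,0.03]
    - [0,0,0]
    - [0,0,0.03]
    - [0,0,0]
    - [0,0,0.03]
    - [0,0,0]
  rotation:
    - [0,0,0]
    - [0,0,0]
    - [0,0,0]
    - [0,0,0]
    - [0,0,0]
    - [0,0,0]
    - [0,0,0]
    - [0,0,0]

```text
clock: 8.45
eef_pos: [0.4662, -0.2452, 0.0077]
tcp_rot: [2.268, 2.172, 0.001]
wrist_force: [-4.3, 1.4, 14.4]
finger_gap: 0.0002
grasp_force: 6.6
```

Contact at a reading of about 0.008 means the shut tips are at reading + 0.026. I'll apply that offset from here on. Lift, open, descend to a reading of −0.016, and grip.

servo_tool:
  claw: [0,0,1,1,1,1,1,1]
  delta_pos:
    - [0,0,-1]
    - [0,-0.08,-1]
    - [0,0,0]
    - [0,0,0]
    - [0,0,0]
    - [0,0,0]
    - [0,0,0]
    - [0,0,1]
  rotation:
    - [0,0,0]
    - [0,0,0]
    - [0,0,0]
    - [0,0,0]
    - [0,0,0]
    - [0,0,0]
    - [0,0,0]
    - [0,0,0]

```text
clock: 9.25
eef_pos: [0.4658, -0.2459, 0.0334]
tcp_rot: [2.266, 2.17, 0.002]
wrist_force: [0.5, -0.5, 1.6]
finger_gap: 0.0847
grasp_force: 0.0
```

servo_tool:
  claw: [1,1,1,0,0,0,0,0]
  delta_pos:
    - [0,0,0.6]
    - [0,0,0.7]
    - [0,0,0.5]
    - [0,0,0]
    - [0,0,0]
    - [0,0,0]
    - [0,0,0]
    - [0,0,0]
  rotation:
    - [0,0,0]
    - [0,0,0]
    - [0,0,0]
    - [0,0,0]
    - [0,0,0]
    - [0,0,0]
    - [0,0,0]
    - [0,0,0]

```text
clock: 10.05
eef_pos: [0.4646, -0.2453, -0.0129]
tcp_rot: [2.268, 2.172, 0.001]
wrist_force: [0.3, 0.2, 3.2]
finger_gap: 0.0538
grasp_force: 64.5
```

```bash
python3 -c "
from h import *
go(.4415,-.3628,.06,91.6)"
```

```text
t10.1 yaw -2.5 tilt 0.1 turn units 10.00 (86 deg) q6 1.13 shift units [-1.05  4.67 -2.91] gap 0.0538 f 64.5 pos [ 0.4646 -0.2453 -0.0129]
```

servo_tool:
  claw: [0,0,0,0,0,0,0,0]
  delta_pos:
    - [0,0,-0.8]
    - [0,0,-1]
    - [0,0,-0.6]
    - [0,0,0]
    - [0,0,0]
    - [0,0,0]
    - [0,0,0]
    - [0,0,0]
  rotation:
    - [0,0,0]
    - [0,0,1]
    - [0,0,1]
    - [0,0,1]
    - [0,0,1]
    - [0,0,1]
    - [0,0,1]
    - [0,0,1]

```text
clock: 10.85
eef_pos: [0.4641, -0.245, 0.0464]
tcp_rot: [3.055, 0.734, 0.0]
wrist_force: [0.2, -0.1, -0.6]
finger_gap: 0.0535
grasp_force: 64.0
```

servo_tool:
  claw: [0,0,0,0,0,0,0,0]
  delta_pos:
    - [0,0,0]
    - [0,0,0]
    - [0,0,0]
    - [-0.26,1,0]
    - [-0.26,1,0]
    - [-0.26,1,0]
    - [-0.26,1,0]
    - [0,0.6,0]
  rotation:
    - [0,0,1]
    - [0,0,1]
    - [0,0,1]
    - [0,0,0]
    - [0,0,0]
    - [0,0,0]
    - [0,0,0]
    - [0,0,0]

```text
clock: 11.65
eef_pos: [0.4408, -0.3623, 0.0464]
tcp_rot: [3.141, 0.042, 0.0]
wrist_force: [0.7, -0.2, -0.2]
finger_gap: 0.0539
grasp_force: 63.9
```

```bash
python3 -c "
from h import *
go(.4415,-.3628,-.007,91.6)"
```

```text
t11.7 yaw -88.5 tilt 0.0 turn units -0.01 (-0 deg) q6 2.43 shift units [0.03 0.02 2.13] gap 0.0539 f 63.9 pos [ 0.4408 -0.3623  0.0464]
```

servo_tool:
  claw: [0,0,0,0,1,1,1,1]
  delta_pos:
    - [0,0,1]
    - [0,0,0.85]
    - [0,0,0.28]
    - [0,0,0]
    - [0,0,0]
    - [0,0,0]
    - [0,0,0]
    - [0,0,-0.8]
  rotation:
    - [0,0,0]
    - [0,0,0]
    - [0,0,0]
    - [0,0,0]
    - [0,0,0]
    - [0,0,0]
    - [0,0,0]
    - [0,0,0]

```text
clock: 12.45
eef_pos: [0.4401, -0.3596, 0.0109]
tcp_rot: [-3.139, -0.044, 0.005]
wrist_force: [0.0, 0.5, 0.4]
finger_gap: 0.0855
grasp_force: 0.0
```

```bash
python3 -c "
from h import *
im,P,d=cloud('top')
go(.46,-.118,.07,96.2)
im,P,d=cloud('scene')
q=P[(abs(P[...,0]-.4415)<.06)&(abs(P[...,1]+.3628)<.045)&(P[...,2]>.034)&(P[...,2]<.044)]; print(len(q),np.median(q,0))
print([(r['position'],r['score']) for r in arm.landmark_of('scene','cork_mid')])
"
```

```text
t12.5 yaw -88.4 tilt 0.1 turn units -0.54 (-5 deg) q6 2.43 shift units [ 1.77 -9.59 -2.17] gap 0.0852 f 0.0 pos [ 0.4419 -0.3611  0.0159]
298 [ 0.42613305 -0.35503341  0.03743138]
[([0.4407, -0.3587, 0.0188], 0.79), ([0.4846, 0.1221, -0.0021], 0.54)]
```

servo_tool:
  claw: [1,1,1,1,1,1,1,1]
  delta_pos:
    - [0,0,-1]
    - [0,0,-1]
    - [0.18,-0.96,-0.2]
    - [0.18,-0.96,0]
    - [0.18,-0.96,0]
    - [0.18,-0.96,0]
    - [0.18,-0.96,0]
    - [0.18,-0.96,0]
  rotation:
    - [0,0,0]
    - [0,0,-0.54]
    - [0,0,0]
    - [0,0,0]
    - [0,0,0]
    - [0,0,0]
    - [0,0,0]
    - [0,0,0]

```text
clock: 13.4
eef_pos: [0.4523, -0.2136, 0.0672]
tcp_rot: [-3.137, -0.171, 0.001]
wrist_force: [-0.9, 0.2, 0.4]
finger_gap: 0.085
grasp_force: 0.0
```

servo_tool:
  claw: [1,1,1,1,1,1,1,1]
  delta_pos:
    - [0.18,-0.96,0]
    - [0.18,-0.96,0]
    - [0.18,-0.96,0]
    - [0.18,-0.96,0]
    - [0,0,0.7]
    - [0,0,0.6]
    - [0,0,0]
    - [0,0,0]
  rotation:
    - [0,0,0]
    - [0,0,0]
    - [0,0,0]
    - [0,0,0]
    - [0,0,0]
    - [0,0,0]
    - [0,0,0]
    - [0,0,0]

```text
clock: 14.2
eef_pos: [0.4595, -0.1176, 0.035]
tcp_rot: [-3.137, -0.17, 0.002]
wrist_force: [-0.3, -0.0, 0.1]
finger_gap: 0.0853
grasp_force: 0.0
```

```bash
python3 -c "
from h import *
go(.46,-.118,-.019,96.2)
im,P,d=cloud('scene'); cv2.imwrite('pics/s5.png',im[150:290,270:450].repeat(4,0).repeat(4,1))"
```

```text
t14.2 yaw -83.8 tilt 0.1 turn units -0.00 (-0 deg) q6 2.78 shift units [0.02 0.02 2.16] gap 0.0853 f 0.0 pos [ 0.4595 -0.1176  0.035 ]
```

View pics/s5.png

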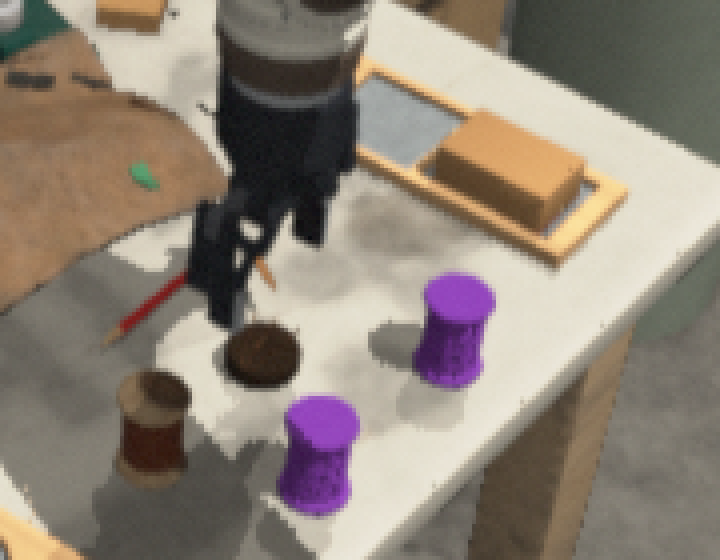

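The cork sits flat in its pocket (crop 510,170), and the fingers are lined up with the wax (262,353). I'll grip the wax.

servo_tool:
  claw: [1,1,1,1,0,0,0,0]
  delta_pos:
    - [0,0,0.8]
    - [0,0,0.9]
    - [0,0,0.45]
    - [0,0,0]
    - [0,0,0]
    - [0,0,0]
    - [0,0,0]
    - [0,0,0]
  rotation:
    - [0,0,0]
    - [0,0,0]
    - [0,0,0]
    - [0,0,0]
    - [0,0,0]
    - [0,0,0]
    - [0,0,0]
    - [0,0,0]

```text
clock: 15.05
eef_pos: [0.4609, -0.1175, -0.0165]
tcp_rot: [3.136, 0.171, 0.003]
wrist_force: [-2.3, -0.5, 8.2]
finger_gap: 0.0451
grasp_force: 59.8
```

```bash
python3 -c "
from h import *
go(.46,-.118,-.019,96.2)"
```

```text
t15.1 yaw -83.8 tilt 0.1 turn units 0.00 (0 deg) q6 2.78 shift units [-0.04  0.02  0.1 ] gap 0.0451 f 59.8 pos [ 0.4609 -0.1175 -0.0165]
```

servo_tool:
  claw: [0,0,0,0,0,0,0,0]
  delta_pos:
    - [0,0,-0.8]
    - [0,0,-1]
    - [0,0,-1]
    - [0,0,-1]
    - [0,0,-0.3]
    - [0,0,0]
    - [0,0,0]
    - [0,0,0]
  rotation:
    - [0,0,0]
    - [0,0,-1]
    - [0,0,-1]
    - [0,0,-1]
    - [0,0,-1]
    - [0,0,-1]
    - [0,0,-1]
    - [0,0,-1]

```text
clock: 15.85
eef_pos: [0.4602, -0.1173, 0.085]
tcp_rot: [2.623, 1.728, 0.001]
wrist_force: [-0.3, 0.3, -1.5]
finger_gap: 0.0447
grasp_force: 61.3
```

```bash
python3 -c "
from h import *
go(.4136,.1181,-.012)"
```

```text
t15.8 yaw -23.3 tilt 0.1 turn units 0.00 (0 deg) q6 1.73 shift units [ 7.91 -5.43  3.88] gap 0.0447 f 61.3 pos [ 0.4602 -0.1173  0.085 ]
```

servo_tool:
  claw: [0,0,0,0,0,0,0,0]
  delta_pos:
    - [0.99,-0.68,0]
    - [0.99,-0.68,0]
    - [0.99,-0.68,0]
    - [0.99,-0.68,0]
    - [0.99,-0.68,0]
    - [0.99,-0.68,0]
    - [0.99,-0.68,0]
    - [0.98,-0.67,0]
  rotation:
    - [0,0,0]
    - [0,0,0]
    - [0,0,0]
    - [0,0,0]
    - [0,0,0]
    - [0,0,0]
    - [0,0,0]
    - [0,0,0]

```text
clock: 16.65
eef_pos: [0.4146, 0.1196, 0.085]
tcp_rot: [2.628, 1.72, 0.002]
wrist_force: [0.4, 0.2, 0.5]
finger_gap: 0.0447
grasp_force: 61.3
```

servo_tool:
  claw: [0,0,0,0,0,0,0,0]
  delta_pos:
    - [0,0,0.8]
    - [0,0,0.8]
    - [0,0,0.8]
    - [0,0,0.5]
    - [0,0,0]
    - [0,0,0]
    - [0,0,0]
    - [0,0,0]
  rotation:
    - [0,0,0]
    - [0,0,0]
    - [0,0,0]
    - [0,0,0]
    - [0,0,0]
    - [0,0,0]
    - [0,0,0]
    - [0,0,0]

```text
clock: 17.45
eef_pos: [0.4154, 0.1184, 0.0127]
tcp_rot: [2.629, 1.72, 0.002]
wrist_force: [-0.1, 1.0, -0.1]
finger_gap: 0.0452
grasp_force: 61.4
```

```bash
python3 -c "
from h import *
go(.4136,.1181,-.011)
im,P,d=cloud('scene'); cv2.imwrite('pics/s6.png',im[220:340,190:340].repeat(5,0).repeat(5,1))"
```

```text
t17.4 yaw -23.6 tilt 0.1 turn units 0.00 (0 deg) q6 2.26 shift units [-0.04 -0.06  0.95] gap 0.0452 f 61.4 pos [0.4154 0.1184 0.0127]
```

View pics/s6.png

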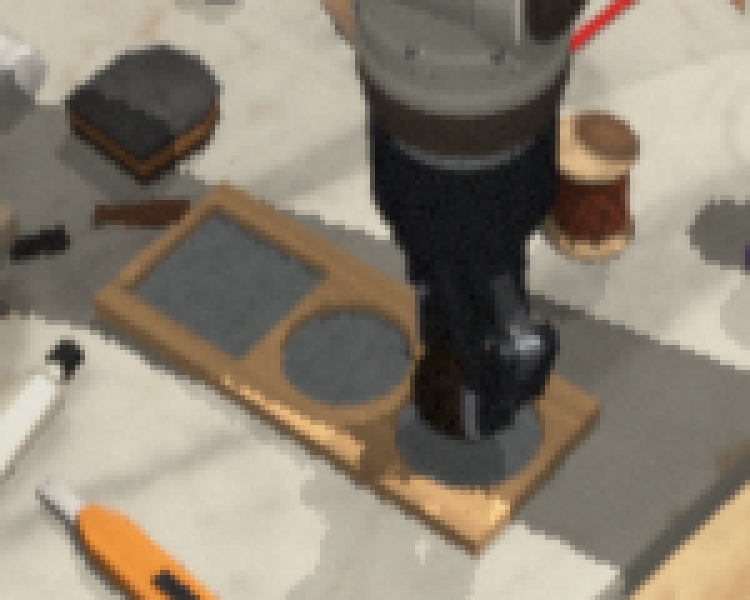

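The wax is held over the round end pocket (crop 470,430). I'll lower and release it.

servo_tool:
  claw: [0,0,0,0,1,1,1,1]
  delta_pos:
    - [-0.04,-0.05,0.4]
    - [0,0,0.4]
    - [0,0,0.16]
    - [0,0,0]
    - [0,0,0]
    - [0,0,0]
    - [0,0,0]
    - [0,0,-0.8]
  rotation:
    - [0,0,0]
    - [0,0,0]
    - [0,0,0]
    - [0,0,0]
    - [0,0,0]
    - [0,0,0]
    - [0,0,0]
    - [0,0,0]

```text
clock: 18.3
eef_pos: [0.4114, 0.1174, 0.0054]
tcp_rot: [-2.628, -1.719, 0.007]
wrist_force: [-0.2, -0.7, 0.3]
finger_gap: 0.0856
grasp_force: 0.0
```

servo_tool:
  claw: [1,1,1,1,1,1,1,1]
  delta_pos:
    - [0,0,-1]
    - [0,0,-1]
    - [0,0,-0.6]
    - [0,0,0]
    - [0,0,0]
    - [0,0,0]
    - [0,0,0]
    - [0,0,0]
  rotation:
    - [0,0,0]
    - [0,0,0]
    - [0,0,0]
    - [0,0,-1]
    - [0,0,-1]
    - [0,0,-1]
    - [0,0,-1]
    - [0,0,0]

```text
clock: 19.1
eef_pos: [0.413, 0.1178, 0.0722]
tcp_rot: [-2.0, -2.422, 0.001]
wrist_force: [-0.7, 0.3, 1.0]
finger_gap: 0.0852
grasp_force: 0.0
```

```bash
python3 -c "
from h import *
go(.6692,.2083,.03,99.9)
im,P,d=cloud('scene')
print([(np.round(r['position'],3),r['score']) for r in arm.landmark_of('scene','wax_mid')])
"
```

```text
t19.1 yaw 10.9 tilt 0.0 turn units -10.36 (-89 deg) q6 1.66 shift units [-10.72   1.8    1.68] gap 0.0852 f 0.0 pos [0.413  0.1178 0.0722]
[(array([0.412, 0.12 , 0.015]), 0.85), (array([0.659, 0.083, 0.012]), 0.35), (array([ 0.484,  0.126, -0.003]), 0.31)]
```

servo_tool:
  claw: [1,1,1,1,1,1,1,1]
  delta_pos:
    - [0,0,0]
    - [0,0,0]
    - [0,0,0]
    - [0,0,0]
    - [0,0,0]
    - [0,0,0]
    - [0,0,0]
    - [0,0,0]
  rotation:
    - [0,0,-1]
    - [0,0,-1]
    - [0,0,-1]
    - [0,0,-1]
    - [0,0,-1]
    - [0,0,-1]
    - [0,0,-1]
    - [0,0,-1]

```text
clock: 20.0
eef_pos: [0.4132, 0.1179, 0.0725]
tcp_rot: [-0.284, -3.129, 0.0]
wrist_force: [-0.1, -0.0, -1.1]
finger_gap: 0.0856
grasp_force: 0.0
```

servo_tool:
  claw: [1,1,1,1,1,1,1,1]
  delta_pos:
    - [0,0,0]
    - [0,0,0]
    - [0,0,0]
    - [-0.9,0.15,0]
    - [-0.9,0.15,0]
    - [-0.9,0.15,0]
    - [-0.9,0.15,0]
    - [-0.9,0.15,0]
  rotation:
    - [0,0,-1]
    - [0,0,-1]
    - [0,0,-0.36]
    - [0,0,0]
    - [0,0,0]
    - [0,0,0]
    - [0,0,0]
    - [0,0,0]

```text
clock: 20.8
eef_pos: [0.5217, 0.1558, 0.0724]
tcp_rot: [0.262, -3.13, 0.0]
wrist_force: [0.8, 0.2, 0.4]
finger_gap: 0.0853
grasp_force: 0.0
```

servo_tool:
  claw: [1,1,1,1,1,1,1,1]
  delta_pos:
    - [-0.9,0.15,0]
    - [-0.9,0.15,0]
    - [-0.9,0.15,0]
    - [-0.9,0.15,0]
    - [-0.9,0.15,0]
    - [-0.9,0.15,0]
    - [-0.82,0.15,0]
    - [0,0,0]
  rotation:
    - [0,0,0]
    - [0,0,0]
    - [0,0,0]
    - [0,0,0]
    - [0,0,0]
    - [0,0,0]
    - [0,0,0]
    - [0,0,0]

```text
clock: 21.6
eef_pos: [0.6709, 0.2084, 0.0711]
tcp_rot: [0.263, -3.13, 0.0]
wrist_force: [0.2, -0.5, -0.4]
finger_gap: 0.0853
grasp_force: 0.0
```

```bash
python3 -c "
from h import *
go(.6692,.2083,-.017,99.9)
im,P,d=cloud('scene'); cv2.imwrite('pics/s7.png',im[170:310,110:290].repeat(4,0).repeat(4,1))"
```

```text
t21.6 yaw 99.6 tilt 0.1 turn units -0.03 (-0 deg) q6 0.13 shift units [0.06 0.01 3.52] gap 0.0853 f 0.0 pos [0.6709 0.2084 0.0711]
```

View pics/s7.png

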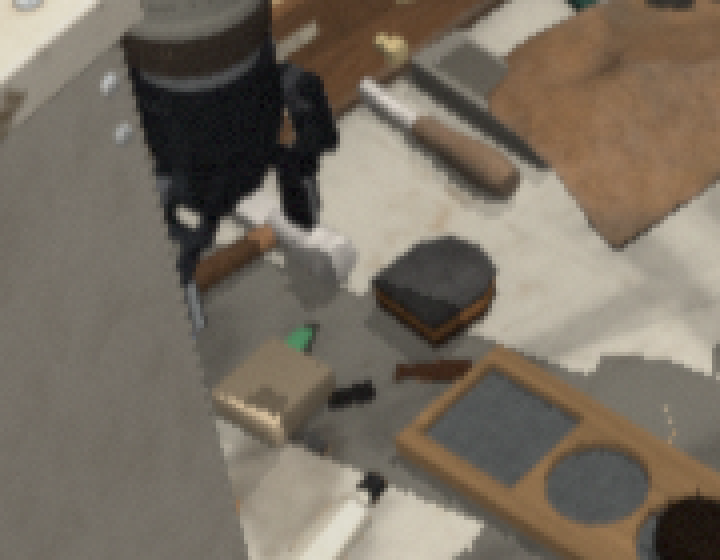

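The gripper is centred above the cream block (crop 275,390), and the cabinet and hammer are clear. I'll descend and grip.

servo_tool:
  claw: [1,1,1,1,1,1,1,1]
  delta_pos:
    - [0.06,0,0.8]
    - [0,0,0.8]
    - [0,0,0.8]
    - [0,0,0.5]
    - [0,0,0.4]
    - [0,0,0.28]
    - [0,0,0]
    - [0,0,0]
  rotation:
    - [0,0,0]
    - [0,0,0]
    - [0,0,0]
    - [0,0,0]
    - [0,0,0]
    - [0,0,0]
    - [0,0,0]
    - [0,0,0]

```text
clock: 22.45
eef_pos: [0.6684, 0.2077, -0.0161]
tcp_rot: [-0.268, 3.129, 0.0]
wrist_force: [0.2, -0.1, 0.1]
finger_gap: 0.0854
grasp_force: 0.0
```

servo_tool:
  claw: [0,0,0,0,0,0,0,0]
  delta_pos:
    - [0,0,0]
    - [0,0,0]
    - [0,0,0]
    - [0,0,0]
    - [0,0,0]
    - [0,0,0]
    - [0,0,0]
    - [0,0,0]
  rotation:
    - [0,0,0]
    - [0,0,0]
    - [0,0,0]
    - [0,0,0]
    - [0,0,0]
    - [0,0,0]
    - [0,0,0]
    - [0,0,0]

```text
clock: 23.25
eef_pos: [0.6688, 0.2078, -0.0156]
tcp_rot: [-0.268, 3.128, 0.001]
wrist_force: [-0.1, -0.7, 5.9]
finger_gap: 0.0533
grasp_force: 63.5
```

```bash
python3 -c "
from h import *
go(.5533,.1332,.03,96.2)"
```

```text
t23.2 yaw 99.8 tilt 0.1 turn units 0.42 (4 deg) q6 0.13 shift units [ 4.91 -2.47 -1.83] gap 0.0533 f 63.5 pos [ 0.6688  0.2078 -0.0156]
```

servo_tool:
  claw: [0,0,0,0,0,0,0,0]
  delta_pos:
    - [0,0,-0.9]
    - [0,0,-0.95]
    - [0.82,-0.41,0]
    - [0.82,-0.41,0]
    - [0.82,-0.41,0]
    - [0.82,-0.41,0]
    - [0.82,-0.41,0]
    - [0.82,-0.41,0]
  rotation:
    - [0,0,0]
    - [0,0,0.42]
    - [0,0,0]
    - [0,0,0]
    - [0,0,0]
    - [0,0,0]
    - [0,0,0]
    - [0,0,0]

```text
clock: 24.05
eef_pos: [0.5516, 0.1327, 0.0293]
tcp_rot: [0.17, -3.137, 0.0]
wrist_force: [-0.7, -0.8, 0.6]
finger_gap: 0.0532
grasp_force: 63.1
```

servo_tool:
  claw: [0,0,0,0,0,0,0,0]
  delta_pos:
    - [0,0,0]
    - [0,0,0.5]
    - [0,0,0.4]
    - [0,0,0]
    - [0,0,0]
    - [0,0,0]
    - [0,0,0]
    - [0,0,0]
  rotation:
    - [0,0,0]
    - [0,0,0]
    - [0,0,0]
    - [0,0,0]
    - [0,0,0]
    - [0,0,0]
    - [0,0,0]
    - [0,0,0]

```text
clock: 24.85
eef_pos: [0.5528, 0.1333, 0.0072]
tcp_rot: [-0.17, 3.137, 0.0]
wrist_force: [0.4, 0.2, -0.7]
finger_gap: 0.0531
grasp_force: 63.0
```

```bash
python3 -c "
from h import *
go(.5533,.1332,-.0102,96.2)"
```

```text
t24.9 yaw 96.2 tilt 0.0 turn units 0.00 (0 deg) q6 0.13 shift units [-0.02 -0.01  0.7 ] gap 0.0531 f 63.0 pos [0.5528 0.1333 0.0072]
```

servo_tool:
  claw: [0,0,0,0,1,1,1,1]
  delta_pos:
    - [0,0,0.35]
    - [0,0,0.35]
    - [0,0,0]
    - [0,0,0]
    - [0,0,0]
    - [0,0,0]
    - [0,0,0]
    - [0,0,-0.8]
  rotation:
    - [0,0,0]
    - [0,0,0]
    - [0,0,0]
    - [0,0,0]
    - [0,0,0]
    - [0,0,0]
    - [0,0,0]
    - [0,0,0]

```text
clock: 25.65
eef_pos: [0.5508, 0.1328, 0.0072]
tcp_rot: [0.17, -3.133, 0.001]
wrist_force: [-0.5, -0.4, 0.2]
finger_gap: 0.0854
grasp_force: 0.0
```

servo_tool:
  claw: [1,1,1,1,1,1,1,1]
  delta_pos:
    - [0,0,-1]
    - [0,0,-1]
    - [0,0,-1]
    - [0,0,-0.4]
    - [0,0,0]
    - [0,0,0]
    - [0,0,0]
    - [0,0,0]
  rotation:
    - [0,0,0]
    - [0,0,0]
    - [0,0,0]
    - [0,0,0]
    - [0,0,0]
    - [0,0,0]
    - [0,0,0]
    - [0,0,0]

```text
clock: 26.45
eef_pos: [0.5519, 0.1331, 0.0932]
tcp_rot: [0.17, -3.135, 0.001]
wrist_force: [-0.3, -0.2, -0.0]
finger_gap: 0.0853
grasp_force: 0.0
```

```bash
python3 -c "
from h import *
im,P,d=cloud('scene')
print([(np.round(r['position'],3),r['score']) for r in arm.landmark_of('scene','cutting_block_mid')])
print([(np.round(r['position'],3),r['score']) for r in arm.landmark_of('scene','spool_mid')])
go(.457,-.012,.09,96.2)
"
```

```text
[(array([0.552, 0.136, 0.017]), 0.69)]
[(array([ 0.376, -0.196,  0.028]), 0.78), (array([ 0.461, -0.016,  0.033]), 0.61), (array([ 0.374, -0.063,  0.031]), 0.57), (array([ 0.439, -0.357,  0.018]), 0.2)]
t26.6 yaw 96.2 tilt 0.1 turn units 0.00 (0 deg) q6 0.13 shift units [ 4.42 -5.36  0.16] gap 0.0855 f 0.0 pos [0.5523 0.1332 0.0939]
```

servo_tool:
  claw: [1,1,1,1,1,1,1,1]
  delta_pos:
    - [0.63,-0.766,0]
    - [0.63,-0.766,0]
    - [0.63,-0.766,0]
    - [0.63,-0.766,0]
    - [0.63,-0.766,0]
    - [0.63,-0.766,0]
    - [0.63,-0.766,0]
    - [0,0,0]
  rotation:
    - [0,0,0]
    - [0,0,0]
    - [0,0,0]
    - [0,0,0]
    - [0,0,0]
    - [0,0,0]
    - [0,0,0]
    - [0,0,0]

```text
clock: 27.4
eef_pos: [0.4563, -0.0136, 0.0946]
tcp_rot: [0.167, -3.137, 0.001]
wrist_force: [0.5, -0.1, 0.5]
finger_gap: 0.0855
grasp_force: 0.0
```

servo_tool:
  claw: [1,1,1,1,1,1,1,1]
  delta_pos:
    - [0,0,0.8]
    - [0,0,0.5]
    - [0,0,0]
    - [0,0,0]
    - [0,0,0]
    - [0,0,0]
    - [0,0,0]
    - [0,0,0]
  rotation:
    - [0,0,0]
    - [0,0,0]
    - [0,0,0]
    - [0,0,0]
    - [0,0,0]
    - [0,0,0]
    - [0,0,0]
    - [0,0,0]

```text
clock: 28.2
eef_pos: [0.4576, -0.0119, 0.0623]
tcp_rot: [-0.17, 3.137, -0.0]
wrist_force: [-0.1, -0.3, 0.1]
finger_gap: 0.0857
grasp_force: 0.0
```

```bash
python3 -c "
from h import *
go(.457,-.012,.012,96.2)
im,P,d=cloud('scene'); cv2.imwrite('pics/s8.png',im[170:330,170:390].repeat(3,0).repeat(3,1))"
```

```text
t28.2 yaw 96.2 tilt 0.0 turn units 0.00 (0 deg) q6 -0.13 shift units [0.02 0.   2.01] gap 0.0857 f 0.0 pos [ 0.4576 -0.0119  0.0623]
```

View pics/s8.png

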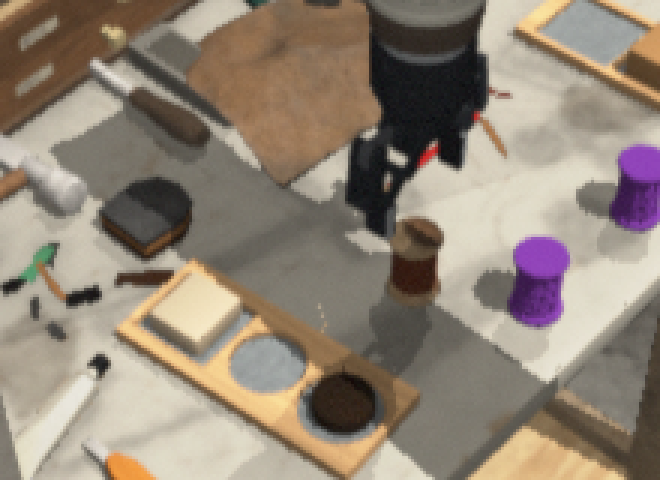

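The cream block (crop 195,308) and the wax (343,403) sit flat in their pockets. The gripper is above the brown spool (415,240), so I'll grip it.

servo_tool:
  claw: [1,1,1,1,0,0,0,0]
  delta_pos:
    - [0.02,0,0.7]
    - [0,0,0.7]
    - [0,0,0.6]
    - [0,0,0]
    - [0,0,0]
    - [0,0,0]
    - [0,0,0]
    - [0,0,0]
  rotation:
    - [0,0,0]
    - [0,0,0]
    - [0,0,0]
    - [0,0,0]
    - [0,0,0]
    - [0,0,0]
    - [0,0,0]
    - [0,0,0]

```text
clock: 29.05
eef_pos: [0.4578, -0.0123, 0.0134]
tcp_rot: [-0.17, 3.135, -0.001]
wrist_force: [-1.4, -1.6, 5.9]
finger_gap: 0.0381
grasp_force: 59.3
```

servo_tool:
  claw: [0,0,0,0,0,0,0,0]
  delta_pos:
    - [0,0,0]
    - [0,0,0]
    - [0,0,-0.3]
    - [0,0,-0.6]
    - [0,0,-0.7]
    - [0,0,-0.6]
    - [0,0,0]
    - [0,0,0]
  rotation:
    - [0,0,0]
    - [0,0,0]
    - [0,0,0]
    - [0,0,0]
    - [0,0,0]
    - [0,0,0]
    - [0,0,0]
    - [0,0,0]

```text
clock: 29.85
eef_pos: [0.4571, -0.012, 0.067]
tcp_rot: [-0.17, 3.137, -0.0]
wrist_force: [-0.9, -0.4, -0.6]
finger_gap: 0.0381
grasp_force: 60.2
```

```bash
python3 -c "
from h import *
go(.4822,.1255,.03,96.2)"
```

```text
t29.9 yaw 96.2 tilt 0.0 turn units 0.00 (0 deg) q6 -0.13 shift units [-1.59  5.36  1.48] gap 0.0381 f 60.2 pos [ 0.4571 -0.012   0.067 ]
```

servo_tool:
  claw: [0,0,0,0,0,0,0,0]
  delta_pos:
    - [-0.227,0.766,0]
    - [-0.227,0.766,0]
    - [-0.227,0.766,0]
    - [-0.227,0.766,0]
    - [-0.227,0.766,0]
    - [-0.227,0.766,0]
    - [-0.227,0.766,0]
    - [0,0,0]
  rotation:
    - [0,0,0]
    - [0,0,0]
    - [0,0,0]
    - [0,0,0]
    - [0,0,0]
    - [0,0,0]
    - [0,0,0]
    - [0,0,0]

```text
clock: 30.65
eef_pos: [0.4816, 0.127, 0.0657]
tcp_rot: [0.173, -3.135, -0.0]
wrist_force: [0.3, 0.0, -1.3]
finger_gap: 0.0383
grasp_force: 60.3
```

servo_tool:
  claw: [0,0,0,0,0,0,0,0]
  delta_pos:
    - [0,0,0.6]
    - [0,0,0.5]
    - [0,0,0]
    - [0,0,0]
    - [0,0,0]
    - [0,0,0]
    - [0,0,0]
    - [0,0,0]
  rotation:
    - [0,0,0]
    - [0,0,0]
    - [0,0,0]
    - [0,0,0]
    - [0,0,0]
    - [0,0,0]
    - [0,0,0]
    - [0,0,0]

```text
clock: 31.45
eef_pos: [0.4821, 0.1255, 0.0397]
tcp_rot: [-0.17, 3.137, 0.0]
wrist_force: [0.6, -0.6, -1.7]
finger_gap: 0.0385
grasp_force: 60.3
```

```bash
python3 -c "
from h import *
go(.4822,.1255,.019,96.2)
im,P,d=cloud('scene'); cv2.imwrite('pics/s9.png',im[210:330,180:330].repeat(5,0).repeat(5,1))"
```

```text
t31.4 yaw 96.2 tilt 0.0 turn units -0.00 (-0 deg) q6 0.15 shift units [-0.01 -0.    0.83] gap 0.0385 f 60.3 pos [0.4821 0.1255 0.0397]
```

View pics/s9.png

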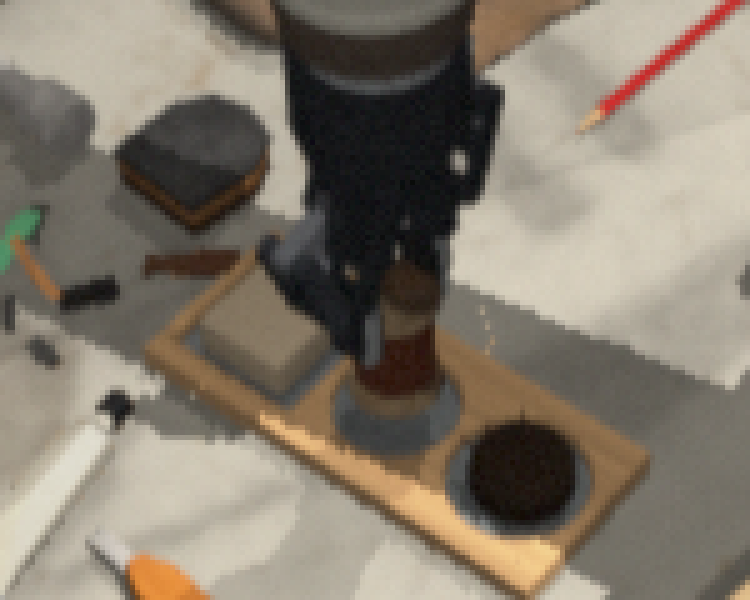

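The spool is over the middle pocket (crop 395,350), leaning slightly in the grip. It will right itself on the floor when released.

servo_tool:
  claw: [0,0,0,0,0,0,0,0]
  delta_pos:
    - [0,0,0.4]
    - [0,0,0.3]
    - [0,0,0.06]
    - [0,0,0.05]
    - [0,0,0]
    - [0,0,0]
    - [0,0,0]
    - [0,0,0]
  rotation:
    - [0,0,0]
    - [0,0,0]
    - [0,0,0]
    - [0,0,0]
    - [0,0,0]
    - [0,0,0]
    - [0,0,0]
    - [0,0,0]

```text
clock: 32.3
eef_pos: [0.4821, 0.1256, 0.0194]
tcp_rot: [-0.17, 3.137, 0.0]
wrist_force: [-0.6, -0.7, -1.0]
finger_gap: 0.0383
grasp_force: 60.3
```

```bash
python3 -c "
from h import *
go(.4822,.1255,.0184,96.2); print(arm.get_obs()['wrist_force'])
im,P,d=cloud('scene'); a=im[210:330,180:330]
q=P[(abs(P[...,0]-.482)<.03)&(abs(P[...,1]-.1255)<.03)&(P[...,2]>.02)&(P[...,2]<.07)&(im.max(-1)>75)]
for z in np.arange(.005,.07,.005):
  s=P[(abs(P[...,0]-.482)<.03)&(abs(P[...,1]-.1255)<.03)&(abs(P[...,2]-z)<.0025)]; print(z.round(3),len(s),s.mean(0).round(4))
"
```

```text
t32.3 yaw 96.2 tilt 0.0 turn units 0.00 (0 deg) q6 0.15 shift units [-0.01 -0.    0.04] gap 0.0383 f 60.3 pos [0.4821 0.1256 0.0194]
[-0.64425606 -0.67575054 -0.99735582]
0.005 109 [0.4778 0.1318 0.0049]
0.01 158 [0.4728 0.1299 0.0103]
0.015 35 [0.4746 0.1293 0.014 ]
0.02 25 [0.4719 0.1367 0.0201]
0.025 18 [0.4726 0.1382 0.0253]
0.03 19 [0.4693 0.134  0.0296]
0.035 18 [0.4692 0.136  0.0349]
0.04 19 [0.468  0.1332 0.0403]
0.045 13 [0.4675 0.1349 0.0458]
0.05 18 [0.4675 0.1346 0.05  ]
0.055 16 [0.469  0.1371 0.0551]
0.06 26 [0.4694 0.1352 0.0606]
0.065 139 [0.4764 0.1232 0.0649]
```

Looks flat, with its top at 0.065. I'll lower it one more millimetre and release gently.

servo_tool:
  claw: [0,0,0.6,0.7,0.8,1,1,1]
  delta_pos:
    - [0,0,0.04]
    - [0,0,0]
    - [0,0,0]
    - [0,0,0]
    - [0,0,0]
    - [0,0,0]
    - [0,0,0]
    - [0,0,0]
  rotation:
    - [0,0,0]
    - [0,0,0]
    - [0,0,0]
    - [0,0,0]
    - [0,0,0]
    - [0,0,0]
    - [0,0,0]
    - [0,0,0]

```text
clock: 33.15
eef_pos: [0.4819, 0.1255, 0.0182]
tcp_rot: [0.17, -3.137, -0.0]
wrist_force: [-0.6, -1.0, 0.5]
finger_gap: 0.0857
grasp_force: 0.0
```

servo_tool:
  claw: [1,1,1,1,1,1,1,1]
  delta_pos:
    - [0,0,-0.5]
    - [0,0,-0.7]
    - [0,0,-1]
    - [0,0,-1]
    - [0,0,0]
    - [0,0,0]
    - [0,0,0]
    - [0,0,0]
  rotation:
    - [0,0,0]
    - [0,0,0]
    - [0,0,0]
    - [0,0,0]
    - [0,0,0]
    - [0,0,0]
    - [0,0,0]
    - [0,0,0]

```text
clock: 33.95
eef_pos: [0.4814, 0.1254, 0.0974]
tcp_rot: [0.17, -3.136, 0.0]
wrist_force: [-0.1, -0.4, -0.0]
finger_gap: 0.0852
grasp_force: 0.0
```

```bash
python3 -c "
from h import *
go(.659,.0857,.08,91)
im,P,d=cloud('scene')
print([(np.round(r['position'],3),r['score']) for r in arm.landmark_of('scene','spool_mid')])
print([(np.round(r['position'],3),r['score']) for r in arm.landmark_of('scene','heel_mid')])
cv2.imwrite('pics/s10.png',im[210:330,180:330].repeat(5,0).repeat(5,1))"
```

```text
t34.0 yaw 96.2 tilt 0.1 turn units 0.60 (5 deg) q6 0.15 shift units [-7.08 -1.71  0.69] gap 0.0852 f 0.0 pos [0.4814 0.1254 0.0974]
[(array([0.482, 0.124, 0.035]), 0.8), (array([ 0.37 , -0.066,  0.029]), 0.79), (array([ 0.379, -0.197,  0.027]), 0.7)]
[(array([0.659, 0.086, 0.016]), 0.68)]
```

View pics/s10.png

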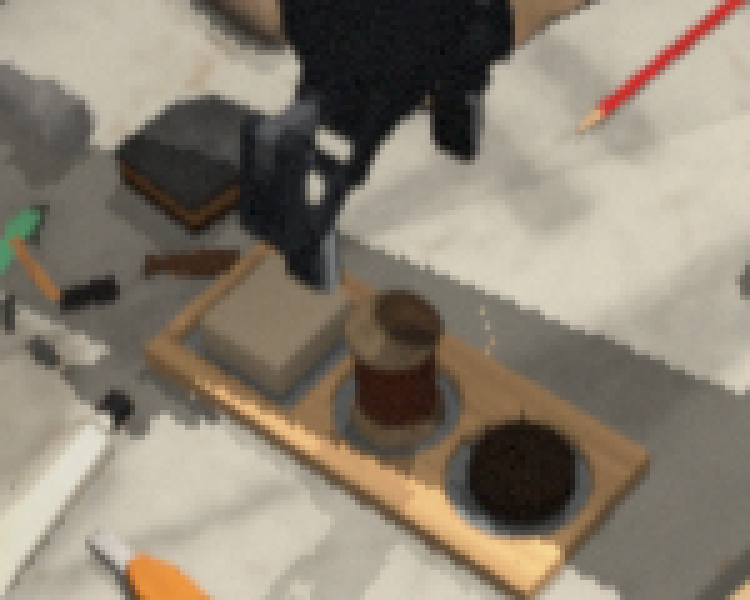

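The spool stands upright in the middle pocket (crop 395,370). Next is the heel block.

servo_tool:
  claw: [1,1,1,1,1,1,1,1]
  delta_pos:
    - [0,0,0]
    - [-0.98,-0.24,0]
    - [-1,-0.24,0]
    - [-1,-0.24,0]
    - [-1,-0.24,0]
    - [-1,-0.24,0]
    - [-1,-0.24,0]
    - [-1,-0.24,0]
  rotation:
    - [0,0,0.6]
    - [0,0,0]
    - [0,0,0]
    - [0,0,0]
    - [0,0,0]
    - [0,0,0]
    - [0,0,0]
    - [0,0,0]

```text
clock: 34.9
eef_pos: [0.658, 0.0864, 0.0977]
tcp_rot: [0.029, -3.141, 0.0]
wrist_force: [0.9, 0.8, 0.5]
finger_gap: 0.0855
grasp_force: 0.0
```

servo_tool:
  claw: [1,1,1,1,1,1,1,1]
  delta_pos:
    - [0,0,0]
    - [0,0,0.8]
    - [0,0,0.8]
    - [0,0,0.6]
    - [0,0,0]
    - [0,0,0]
    - [0,0,0]
    - [0,0,0]
  rotation:
    - [0,0,0]
    - [0,0,0]
    - [0,0,0]
    - [0,0,0]
    - [0,0,0]
    - [0,0,0]
    - [0,0,0]
    - [0,0,0]

```text
clock: 35.7
eef_pos: [0.6577, 0.0868, 0.0445]
tcp_rot: [-0.029, 3.14, 0.0]
wrist_force: [-0.1, -0.3, -0.0]
finger_gap: 0.0853
grasp_force: 0.0
```

```bash
python3 -c "
from h import *
go(.6592,.0857,-.022,90.3)
im,P,d=cloud('scene'); cv2.imwrite('pics/s11.png',im[170:290,150:300].repeat(5,0).repeat(5,1))"
```

```text
t35.7 yaw 91.0 tilt 0.1 turn units 0.09 (1 deg) q6 0.11 shift units [-0.05 -0.05  2.66] gap 0.0853 f 0.0 pos [0.6577 0.0868 0.0445]
```

View pics/s11.png

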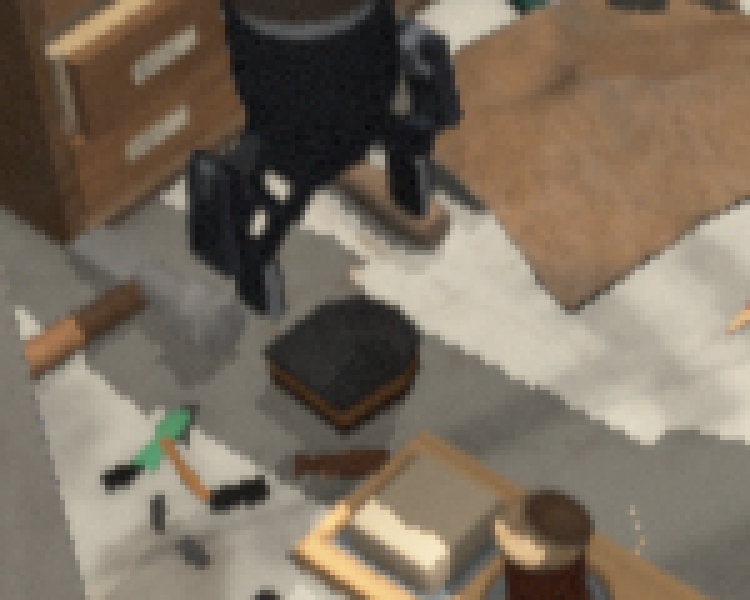

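The fingers straddle the heel block (crop 345,360) and are clear of the hammer and chisel. I'll descend and grip.

servo_tool:
  claw: [1,1,1,1,1,1,1,0]
  delta_pos:
    - [-0.05,-0.05,0.7]
    - [0,0,0.7]
    - [0,0,0.7]
    - [0,0,0.4]
    - [0,0,0.18]
    - [0,0,0]
    - [0,0,0]
    - [0,0,0]
  rotation:
    - [0,0,0.08]
    - [0,0,0]
    - [0,0,0]
    - [0,0,0]
    - [0,0,0]
    - [0,0,0]
    - [0,0,0]
    - [0,0,0]

```text
clock: 36.55
eef_pos: [0.659, 0.0856, -0.0227]
tcp_rot: [-0.01, 3.14, 0.0]
wrist_force: [0.3, -0.5, 0.4]
finger_gap: 0.0732
grasp_force: 0.0
```

servo_tool:
  claw: [0,0,0,0,0,0,0,0]
  delta_pos:
    - [0,0,0]
    - [0,0,0]
    - [0,0,0]
    - [0,0,0]
    - [0,0,0]
    - [0,0,0]
    - [0,0,0]
    - [0,0,0]
  rotation:
    - [0,0,0]
    - [0,0,0]
    - [0,0,0]
    - [0,0,0]
    - [0,0,0]
    - [0,0,0]
    - [0,0,0]
    - [0,0,0]

```text
clock: 37.35
eef_pos: [0.6592, 0.086, -0.0221]
tcp_rot: [-0.01, 3.139, 0.001]
wrist_force: [-1.4, 1.2, 5.2]
finger_gap: 0.063
grasp_force: 65.4
```

```bash
python3 -c "
from h import *
go(.42,.02,.085)"
```

```text
t37.4 yaw 90.4 tilt 0.1 turn units 0.00 (0 deg) q6 0.12 shift units [ 9.58 -2.57 -4.31] gap 0.0630 f 65.4 pos [ 0.6592  0.086  -0.0221]
```

servo_tool:
  claw: [0,0,0,0,0,0,0,0]
  delta_pos:
    - [0,0,-0.7]
    - [0,0,-1]
    - [0,0,-1]
    - [0,0,-1]
    - [0,0,-0.6]
    - [0.96,-0.26,0]
    - [0.96,-0.26,0]
    - [0.96,-0.26,0]
  rotation:
    - [0,0,0]
    - [0,0,0]
    - [0,0,0]
    - [0,0,0]
    - [0,0,0]
    - [0,0,0]
    - [0,0,0]
    - [0,0,0]

```text
clock: 38.15
eef_pos: [0.5857, 0.0653, 0.0835]
tcp_rot: [0.01, -3.141, 0.0]
wrist_force: [-0.3, -0.4, 0.3]
finger_gap: 0.063
grasp_force: 65.7
```

servo_tool:
  claw: [0,0,0,0,0,0,0,0]
  delta_pos:
    - [0.96,-0.26,0]
    - [0.96,-0.26,0]
    - [0.96,-0.26,0]
    - [0.96,-0.26,0]
    - [0.96,-0.26,0]
    - [0.96,-0.26,0]
    - [0.96,-0.26,0]
    - [0,0,0]
  rotation:
    - [0,0,0]
    - [0,0,0]
    - [0,0,0]
    - [0,0,0]
    - [0,0,0]
    - [0,0,0]
    - [0,0,0]
    - [0,0,0]

```text
clock: 38.95
eef_pos: [0.417, 0.0185, 0.084]
tcp_rot: [0.009, -3.142, 0.0]
wrist_force: [0.8, -0.1, -0.9]
finger_gap: 0.0633
grasp_force: 65.7
```

```bash
python3 -c "
from h import *
go(.45,-.33,.085,91.6)"
```

```text
t39.0 yaw 90.3 tilt 0.0 turn units -0.15 (-1 deg) q6 0.04 shift units [ -0.93 -13.97  -0.04] gap 0.0633 f 65.7 pos [0.417  0.0185 0.084 ]
```

servo_tool:
  claw: [0,0,0,0,0,0,0,0]
  delta_pos:
    - [-0.07,-1,0]
    - [-0.07,-1,0]
    - [-0.07,-1,0]
    - [-0.07,-1,0]
    - [-0.07,-1,0]
    - [-0.07,-1,0]
    - [-0.07,-1,0]
    - [-0.07,-1,0]
  rotation:
    - [0,0,-0.15]
    - [0,0,0]
    - [0,0,0]
    - [0,0,0]
    - [0,0,0]
    - [0,0,0]
    - [0,0,0]
    - [0,0,0]

```text
clock: 39.75
eef_pos: [0.4387, -0.1818, 0.0836]
tcp_rot: [-0.045, 3.141, -0.0]
wrist_force: [-0.7, -0.4, -0.5]
finger_gap: 0.0629
grasp_force: 65.7
```

servo_tool:
  claw: [0,0,0,0,0,0,0,0]
  delta_pos:
    - [-0.07,-1,0]
    - [-0.07,-1,0]
    - [-0.07,-1,0]
    - [-0.07,-1,0]
    - [-0.07,-1,0]
    - [-0.07,-1,0]
    - [0,0,0]
    - [0,0,0]
  rotation:
    - [0,0,0]
    - [0,0,0]
    - [0,0,0]
    - [0,0,0]
    - [0,0,0]
    - [0,0,0]
    - [0,0,0]
    - [0,0,0]

```text
clock: 40.55
eef_pos: [0.453, -0.3304, 0.0831]
tcp_rot: [0.044, -3.141, -0.001]
wrist_force: [-0.9, -0.2, -1.1]
finger_gap: 0.063
grasp_force: 65.7
```

```bash
python3 -c "
from h import *
go(.5395,-.3605,.02,91.6)"
```

```text
t40.5 yaw 91.6 tilt 0.1 turn units -0.00 (-0 deg) q6 -0.66 shift units [-3.43 -1.3   2.52] gap 0.0630 f 65.7 pos [ 0.453  -0.3304  0.0831]
```

servo_tool:
  claw: [0,0,0,0,0,0,0,0]
  delta_pos:
    - [-0.86,-0.325,0]
    - [-0.86,-0.325,0]
    - [-0.86,-0.325,0]
    - [-0.86,-0.325,0]
    - [0,0,0.9]
    - [0,0,0.9]
    - [0,0,0.9]
    - [0,0,0]
  rotation:
    - [0,0,0]
    - [0,0,0]
    - [0,0,0]
    - [0,0,0]
    - [0,0,0]
    - [0,0,0]
    - [0,0,0]
    - [0,0,0]

```text
clock: 41.35
eef_pos: [0.5383, -0.358, 0.0127]
tcp_rot: [0.047, -3.137, -0.005]
wrist_force: [1.3, -0.3, -0.8]
finger_gap: 0.0627
grasp_force: 65.7
```

```bash
python3 -c "
from h import *
go(.5395,-.3605,-.0165,91.6)"
```

```text
t41.4 yaw 91.7 tilt 0.3 turn units 0.01 (0 deg) q6 -0.62 shift units [-0.05 -0.1   1.17] gap 0.0627 f 65.7 pos [ 0.5383 -0.358   0.0127]
```

servo_tool:
  claw: [0,0,0,0,0,0,0,0]
  delta_pos:
    - [0,0,0.5]
    - [0,0,0.4]
    - [0,0,0]
    - [0,0,0]
    - [0,0,0]
    - [0,0,0]
    - [0,0,0]
    - [0,0,0]
  rotation:
    - [0,0,0]
    - [0,0,0]
    - [0,0,0]
    - [0,0,0]
    - [0,0,0]
    - [0,0,0]
    - [0,0,0]
    - [0,0,0]

```text
clock: 42.15
eef_pos: [0.5398, -0.3603, -0.006]
tcp_rot: [-0.045, 3.141, -0.0]
wrist_force: [0.2, -0.1, -0.5]
finger_gap: 0.0627
grasp_force: 65.7
```

```bash
python3 -c "
from h import *
go(.5395,-.3605,-.0168,91.6)"
```

```text
t42.1 yaw 91.6 tilt 0.0 turn units 0.01 (0 deg) q6 -0.62 shift units [ 0.01 -0.01  0.43] gap 0.0627 f 65.7 pos [ 0.5398 -0.3603 -0.006 ]
```

servo_tool:
  claw: [0,0,0,1,1,1,1,1]
  delta_pos:
    - [0,0,0.2]
    - [0,0,0.22]
    - [0,0,0]
    - [0,0,0]
    - [0,0,0]
    - [0,0,0]
    - [0,0,0]
    - [0,0,0]
  rotation:
    - [0,0,0]
    - [0,0,0]
    - [0,0,0]
    - [0,0,0]
    - [0,0,0]
    - [0,0,0]
    - [0,0,0]
    - [0,0,0]

```text
clock: 42.95
eef_pos: [0.5397, -0.3602, -0.0168]
tcp_rot: [0.045, -3.141, -0.0]
wrist_force: [0.3, 0.0, 0.5]
finger_gap: 0.0851
grasp_force: 0.0
```

servo_tool:
  claw: [1,1,1,1,1,1,1,1]
  delta_pos:
    - [0,0,-0.6]
    - [0,0,-1]
    - [0,0,-1]
    - [0,0,-1]
    - [0.8,0.3,0]
    - [0.8,0.3,0]
    - [0.8,0.3,0]
    - [0,0,0]
  rotation:
    - [0,0,0]
    - [0,0,0]
    - [0,0,0]
    - [0,0,0]
    - [0,0,0]
    - [0,0,0]
    - [0,0,0]
    - [0,0,0]

```text
clock: 43.75
eef_pos: [0.4777, -0.3391, 0.075]
tcp_rot: [-0.044, 3.141, -0.001]
wrist_force: [0.8, -0.6, 0.1]
finger_gap: 0.0854
grasp_force: 0.0
```

servo_tool:
  claw: [1,1,1,1,1,1,1,1]
  delta_pos:
    - [0.3,1,-0.3]
    - [0.3,1,-0.3]
    - [0.3,1,-0.3]
    - [0.3,1,-0.3]
    - [0.3,1,0]
    - [0.3,1,0]
    - [0,0,0]
    - [0,0,0]
  rotation:
    - [0,0,0]
    - [0,0,0]
    - [0,0,0]
    - [0,0,0]
    - [0,0,0]
    - [0,0,0]
    - [0,0,0]
    - [0,0,0]

```text
clock: 44.55
eef_pos: [0.4306, -0.1908, 0.1043]
tcp_rot: [-0.047, 3.14, -0.001]
wrist_force: [0.2, -0.4, 0.6]
finger_gap: 0.0853
grasp_force: 0.0
```

```bash
python3 -c "
from h import *
go(.42,-.2,.1)
T=dict(heel=((.4855,-.3615),91.64,(0,-.054),'heel_mid'),cork=((.4855,-.3615),91.64,(0,.044),'cork_mid'),cut=((.4847,.1258),96.16,(0,-.069),'cutting_block_mid'),spool=((.4847,.1258),96.16,(0,.0025),'spool_mid'),wax=((.4847,.1258),96.16,(0,.0715),'wax_mid'))
H=dict(heel=.029,cork=.039,cut=.027,spool=.065,wax=.023)
ims={}
for cam in ('scene','top'):
  im,P,d=cloud(cam); ims[cam]=im
  for k,(c,a,o,n) in T.items():
    a=np.radians(a); R=np.array([[np.cos(a),-np.sin(a)],[np.sin(a),np.cos(a)]])
    t=c+R@np.array(o)
    m=(abs(P[...,0]-t[0])<.055)&(abs(P[...,1]-t[1])<.05)&(abs(P[...,2]-H[k])<.006)
    q=(P[m][:,:2]-c)@R-o; r=cv2.minAreaRect((q*1000).astype(np.float32)) if m.sum()>5 else None
    print(cam,k,m.sum(),'top err mm',r and np.round(r[0],1),r and np.round(r[1],0),'z',np.median(P[m][:,2]).round(4),'lm',[(((np.array(x['position'][:2])-c)@R-o).round(4),round(x['position'][2],3)) for x in arm.landmark_of(cam,n)][:1])
s=ims['scene'][140:340,180:460]; cv2.imwrite('pics/end.png',s.repeat(2,0).repeat(2,1))"
```

```text
t44.5 yaw 91.7 tilt 0.1 turn units 0.00 (0 deg) q6 -0.45 shift units [ 0.43 -0.36  0.17] gap 0.0853 f 0.0 pos [ 0.4306 -0.1908  0.1043]
scene heel 86 top err mm [12.7  8.9] [60. 39.] z 0.0279 lm [(array([-0.0021, -0.004 ]), 0.019)]
scene cork 437 top err mm [6.2 1. ] [60. 86.] z 0.0376 lm [(array([0.0017, 0.002 ]), 0.021)]
scene cut 399 top err mm [2.6 1.2] [56. 52.] z 0.0256 lm [(array([ 0.002 , -0.0015]), 0.02)]
scene spool 250 top err mm [1.4 0.7] [44. 42.] z 0.0641 lm [(array([-0.3114,  0.1433]), 0.031)]
scene wax 322 top err mm [ -0.5 -14.4] [79. 46.] z 0.0219 lm [(array([-0.    , -0.0002]), 0.017)]
top heel 692 top err mm [ 0.9 -0.6] [66. 61.] z 0.0287 lm [(array([ 0.0008, -0.0027]), 0.016)]
top cork 749 top err mm [ 3.5 -1.5] [55. 81.] z 0.038 lm [(array([0.0048, 0.0024]), 0.021)]
top cut 535 top err mm [ 0.7 15.2] [79. 55.] z 0.0259 lm []
top spool 324 top err mm [ 1.2 -0.1] [41. 44.] z 0.0641 lm [(array([0.0009, 0.0042]), 0.038)]
top wax 363 top err mm [  1.6 -13. ] [47. 76.] z 0.0221 lm [(array([-0.0004, -0.0018]), 0.017)]
```

View pics/end.png

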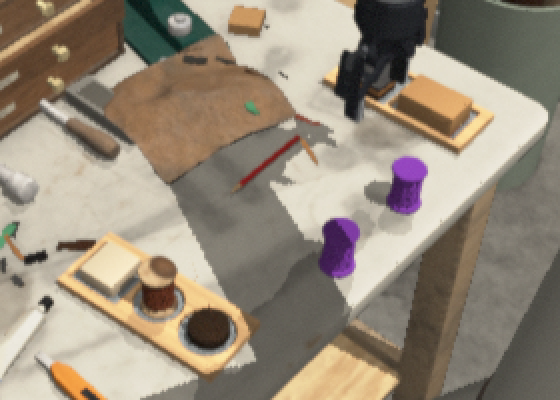

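All five parts sit in their pockets: cream block (110,265), spool (158,285), wax (210,328), cork (435,100) and heel (380,85). The errors are a few millimetres at most and the gripper is clear, so I'll hand in.

```bash
python3 -c "
from workcell import arm
print(arm.hand_in())"
```

```text
the job is handed in; nothing more can be done
None
```

I handed in both kits at about 45 s of the 131 s allowed: all five parts are flat in their own pockets, within about 5 mm of centre by the last camera check, though the hand-in gave no verdict.

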